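Seat the pan support of a gas stove on its locating studs

ROBOT

A 6-joint arm with a two-finger parallel gripper is mounted at the origin on the work surface. World frame = base frame: x ahead of the robot, y to its left, z up, the work surface at z = 0. Lengths are in m, angles in degrees, forces in N, time in s.
With the tool pointing down it reaches from about 0.4 to 0.825 m from the base axis. Payload 7 kg.
Tool frame: the origin (TCP) lies between the finger pads; the fingertips stand 25 mm ahead of it and the grasp point (between the pads) lies 6 mm ahead of it; z points along the fingers, y is the line along which they close (so a half turn about z gives the same grasp; the last joint's range is limited). The gripper opens to 88 mm and grips with 3 to 60 N. Pads are 19 mm wide; open, the fingers measure 130 mm over their backs; the gripper's body (78 mm by 193 mm) begins 47 mm behind the grasp point.
Start: joints at [81.939, 20.546, 0.682, 0, -70.136, -16.507], TCP at [0.281, 0.614, 0.252] pointing down, gripper open.
Joint ranges: [-176.03, 176.03], [-82.01, 121.73], [-58.28, 71.71], [-173.87, 95.51], [-174.79, -0.11], [-173.66, 173.66]. Speed limits (degrees/s): [136.94, 136.94, 172.46, 180, 180, 180].

INTERFACE

Orientations are given as [roll, pitch, yaw] about the fixed x, y, z axes, in that order (R = Rz(yaw) Ry(pitch) Rx(roll)).
In Python, from plant import ctrl, cams, ticket, get_obs gives the robot as it stands (ctrl), with the cameras (cams), the job (ticket) and the readings as plain functions.
- The arm moves only by the tool advance, called after "Request:" by a JSON object that holds its "method" and its "body". Schema: {"type":"object","properties":{"rows":{"type":"array","items":{"type":"array","items":{"type":"number"},"minItems":5,"maxItems":5},"minItems":1,"maxItems":8},"only":{"type":"string"},"quiet":{"type":"boolean"},"lines":{"type":"string"}},"required":["rows"],"additionalProperties":false}. rows is a list of rows, 1 to 8 of them, each of 5 numbers: dx, dy, dz in cm, then a turn about the tool's z in units of 10 degrees, then the finger opening in m; each row is the pose to reach, as a shift and turn from the pose commanded when the call began, along the tool's axes at that moment; what a row does not reach only later rows make up. A row lasts 1/8 s, in which the tool goes at most 0.0625 m and 10.7 degrees, less where a joint would pass 70% of its speed; a pose out of reach is approached as far as the arm can. The fingers move at their own pace and stop on an object; the grip force is fixed at half the most. Time passes only in rows, so rows that do not move let the fingers close. The tool returns the time, the measured TCP pose, the force, the opening and the grip force at its end. only (a regular expression) keeps the lines of the reply that match it, lines (a string "A,B") keeps lines A to B, and quiet returns only ok. Input that does not fit is refused with a message, and nothing moves.
- get_obs(): the state, without advancing time (a new reading comes with each control period).
- cams.snapshot(name): name is "side" or "top" or "wrist"; returns a dict with "frame" (384x512x3 uint8, red, green, blue), "z_map" (384x512 float32, m along the optical axis (not along the pixel's ray), 0 where there is no reading), "fovy" (degrees; the focal length in pixels is half the picture's height over the tangent of half this angle, whatever the lens; pixels are square), "cx", "cy" (the principal point, pixels), "R" (3x3) and "t" (3): a world point X has camera coordinates R X + t; the wrist camera has in their place "T_tool_cam" (4x4, takes a point from camera to tool coordinates, whose origin is the TCP and whose axes are the flange's). Camera axes: x right, y down, z forward; pixel columns grow to the right and rows downward; lengths in m; the calibration is good to about 2 mm. The wrist camera is an equidistant fisheye: a pixel r from the principal point sees the ray r / f radians off the axis. A picture is of the moment at which its call begins: read the wrist's pose just before it.
- ticket.close_job(): hands the job in; it is judged then, once.
The state is a dict: "clock": time; "joint_pos": joint angles; "qvel": joint speeds; "tau": joint torques, N m; "tool_pos": TCP position; "orientation": TCP orientation; "force": force on the tool from outside, world axes, zero at the start; "moment": the same for the moment, N m; "opening": finger opening in m; "gripper_force": force on a finger pad.
Only numpy, scipy, OpenCV 4.12 (cv2) and the standard library are available. Lean on these libraries where they do the work, as an engineer would, in place of code of your own. Each camera call takes 0.05 s, during which the arm holds its last target. There are 200 camera calls.

TASK

Put the black pan support back on the gas stove: lift it off the counter, set it over the burner and slide it about until both its holes drop over the two locating studs, so that it lies flat and fully home on the four rubber pads. Do not let it fall onto the stove, do not tip it over, and leave the cooker, jar and spatula where they are.

Things in the scene. Friction and masses are not known exactly. Their poses are not given: they have to be found in the camera images.
- stove: Single-burner table gas stove, steel, 300 x 300 mm, flat top 78 mm above the counter, fixed. Origin: centre of its underside, on the counter; z up; x points from the front (black gas knob) to the back. Four black rubber rest pads, 22 mm across, 6 mm high, stand on its top at x = +-78, y = +-78 mm. A burner carrier on the top bears the burner and two locating studs.
- seat_mid (a point): Middle of the four rest pads, level with their tops, 84 mm above the stove's origin on its z axis: where the centre of the pan support's underside comes to lie, but for the carrier's offset. Stands inside the round brass burner, which is 60 mm across with its top 20 mm above this point.
- stud_left (a point): Nominal centre of the top of the left locating stud, at y = +75 mm, 98 mm above the stove's origin (14 mm above the pads). The real stud is an upright rigid bright steel pin 10 mm in diameter, its last 1 mm tapered to 8 mm; it stands on the burner carrier, so off this point by the carrier's offset.
- stud_right (a point): As stud_left, at y = -75 mm. The carrier (dark strip 32 x 180 x 4 mm along y) is screwed on through slotted holes, so burner and both studs together sit up to 8 mm off in the stove's x and in y, and turned up to 0.06 rad about the burner; this differs each time and is not reported. See the studs from above, or feel for them with the plate.
- pan_support: Black enamelled steel pan support, loose, 0.5 to 0.8 kg, flat on the counter, right way up. Plate 190 x 190 x 6 mm; origin: centre of its underside; z up; same under a half turn. Central burner opening 88 mm across. Four upright fins 7 mm thick, tops 52 mm above the underside, at the corners (|x|, |y| from 54 to 89 mm). Seated, its x axis lies along the stove's, either way round.
- bridge_bar (a point): Middle of the pan support's bridge bar, 42 mm above the plate's underside. The bar runs along the plate's x, 144 mm long, 10 mm wide, 32 to 52 mm above the underside, on 10 mm legs at x = +-67 mm; rigid with the plate. Grip it here across its width (plate's y): nothing within 50 mm to either side. When seated the burner's top is 12 mm below the bar.
- hole_left (a point): Centre of one of the two through holes, on the underside of the plate, at x = 0, y = +75 mm; round, 14 mm in diameter, no countersink; for a stud (either one).
- hole_right (a point): Centre of the other hole, on the underside of the plate, at x = 0, y = -75 mm; the same.
- cooker: Steel pressure cooker, closed, 234 mm across, 198 mm high with its weight valve, long black handle to 280 mm from the axis, 1.9 kg, loose. Origin: centre of its underside; x along the long handle. Bystander.
- jar: Glass jar with clip-on glass lid, 96 mm across, 142 mm high, 0.6 kg, loose, standing. Origin: centre of its underside. Bystander.
- spatula: Wooden spatula, 300 mm long, blade 55 mm wide at +x, lying flat on the counter, loose. Origin: about the middle of its length, on the counter. Bystander.

How it is judged:
By the outcome, as a careful person would: the job done as asked, in the order asked, and still so for the second after the job is handed in, with the robot touching nothing.
It also fails if it takes over 64 s, if anything falls off the work surface, if the arm or the gripper's body presses on something with over 40 N, if the wrist force passes 120 N, or if a joint passes its speed limit or range.

## Working session

There is one attempt and no reset: what is moved stays moved. The work goes in short steps, Python scripts to look and compute and a tool call to move; the robot and the scene stay as the last step left them, time stands still between calls to the robot, and variables do not carry over. Pictures are saved under pics/ and viewed, at most 10 in all, crops included, and the job is handed in when it is done.

```bash
ls; mkdir -p pics
```

Create h.py:
```python
import numpy as np, cv2
from plant import ctrl, cams, ticket, get_obs
from scipy.spatial.transform import Rotation as Ro
def pose():
    o=get_obs(); return Ro.from_euler('xyz',o['orientation'],degrees=True).as_matrix(), np.array(o['tool_pos']), o
def snap(n,f=None):
    R,p,o=pose(); s=cams.snapshot(n); s['Rt'],s['pt']=R,p
    if f: cv2.imwrite('pics/'+f,s['frame'][:,:,::-1])
    np.save('/tmp/%s.npy'%n,s,allow_pickle=True); return s
def load(n): return np.load('/tmp/%s.npy'%n,allow_pickle=True).item()
def focal(s): return 192/np.tan(np.radians(s['fovy'])/2)
def ray(s,u,v):
    a,b=u-s['cx'],v-s['cy']; f=focal(s)
    if 'R' in s: return np.array([a/f,b/f,1.])
    r=np.hypot(a,b)+1e-9; t=np.tan(r/f); return np.array([a/r*t,b/r*t,1.])
def cam(s):
    if 'R' in s: return s['R'].T, -s['R'].T@s['t']
    T=np.array(s['T_tool_cam']); return s['Rt']@T[:3,:3], s['Rt']@T[:3,3]+s['pt']
def depthpt(s,u,v):
    A,c=cam(s); return A@(ray(s,u,v)*s['z_map'][int(round(v)),int(round(u))])+c
def planept(s,u,v,z):
    A,c=cam(s); d=A@ray(s,u,v); return c+d*(z-c[2])/d[2]
```

Run:
```python
from h import *
a=snap('top','top.png');b=snap('wrist','wrist.png');c=snap('side')
print(pose()[2]); print(cam(a)[1],cam(b)[1],a['fovy'],b['fovy'],a['cx'],b['T_tool_cam'])
```

```text
pics
plant.py
{'clock': 0.15, 'joint_pos': array([ 8.19377265e+01,  2.05816466e+01,  6.46905253e-01, -1.38504617e-02,
       -7.01355713e+01, -1.65067026e+01]), 'qvel': array([-0.08806239, -0.08345535,  0.25943921,  0.06144096,  0.15598159,
       -0.04693762]), 'tau': array([-1.01490332e-03, -5.83275604e+01,  2.93290901e+01,  7.00118870e+00,
        8.74483609e-03, -1.04776962e-04]), 'tool_pos': array([0.28054653, 0.61357831, 0.25085263]), 'orientation': array([ 1.79928885e+02, -7.49398206e-03, -2.45736858e+01]), 'force': array([-0.04084247, -0.83793748, -0.9091509 ]), 'moment': array([0.01173893, 0.01321231, 0.00526167]), 'gripper_force': 0.0, 'opening': 0.08782594429030086}
[0.37177725 0.03676051 1.39849881] [0.34030236 0.5852116  0.38413401] 53.58687362589206 65.70646984690485 254.06428946326162 [[ 5.14519443e-04 -9.68323535e-01 -2.49698353e-01  6.61682610e-02]
 [ 9.99998984e-01  1.66335448e-04  1.41551751e-03  1.04879034e-03]
 [-1.32914523e-03 -2.49698828e-01  9.68322637e-01 -1.33461294e-01]
 [ 0.00000000e+00  0.00000000e+00  0.00000000e+00  1.00000000e+00]]
```

View pics/top.png

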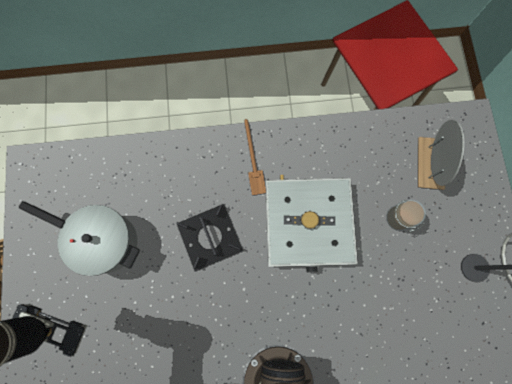

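View pics/wrist.png

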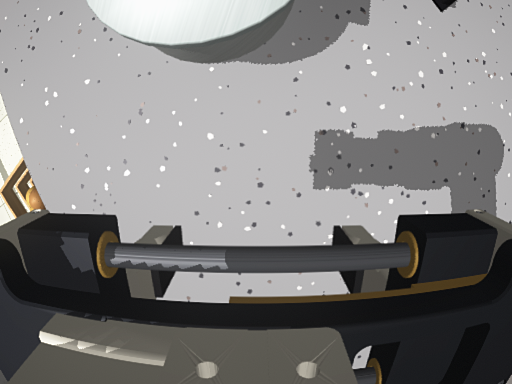

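The top view shows the cooker at (94,240), pan support at (210,237), stove at (311,223) with its knob at (313,268) facing the robot, jar at (410,214) and spatula at (255,170). The wrist view shows the cooker rim and bare counter. I'll enlarge the area around the support and stove.

Run:
```python
from h import *
s=load('top')
c=s['frame'][170:280,170:365,::-1]; c=cv2.resize(c,None,fx=4.1,fy=4.1,interpolation=cv2.INTER_CUBIC)[:,:800]
c=cv2.convertScaleAbs(c,alpha=1.4,beta=15)
cv2.imwrite('pics/crop.png',c)
for u,v in [(311,223),(210,237),(311,190)]: print(u,v,depthpt(s,u,v).round(4))
```

```text
311 223 [ 0.5178 -0.1679  0.1   ]
210 237 [0.5102 0.1859 0.0522]
311 190 [ 0.6374 -0.1871  0.0766]
```

View pics/crop.png

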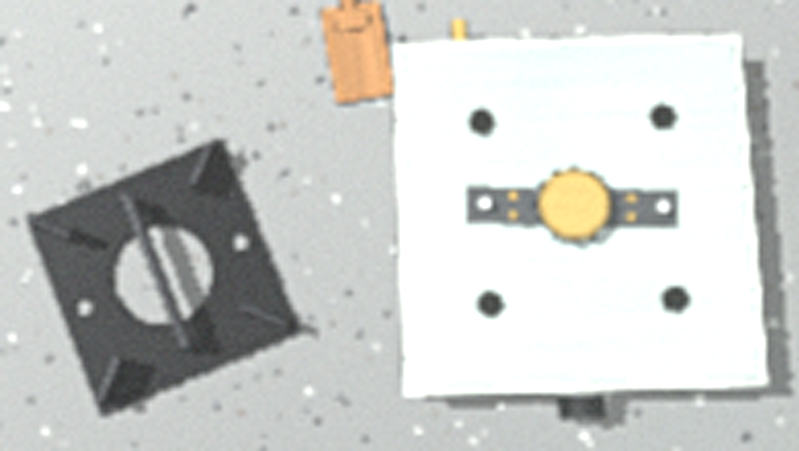

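In the crop: studs at (485,203) and (663,206). Pads at (481,121), (663,116), (489,303) and (675,298). Plate holes at (85,307) and (241,242). Bar from (127,197) to (182,347).

Run:
```python
from h import *
s=load('top')
P=lambda u,v,z: planept(s,170+(u+.5)/4.1-.5,170+(v+.5)/4.1-.5,z)[:2]
L,Rr=P(485,203,.098),P(663,206,.098)
d=L-Rr; print('studs',L,Rr,np.linalg.norm(d),'mid',(L+Rr)/2,'ang of y',np.degrees(np.arctan2(-d[0],d[1])))
pads=np.array([P(*q,.084) for q in [(481,121),(663,116),(489,303),(675,298)]])
print('pads',pads,pads.mean(0)); e=pads[0]+pads[2]-pads[1]-pads[3];print('stove yaw',np.degrees(np.arctan2(-e[0],e[1])))
print('burner',P(574,205,.104))
L,Rr=P(85,307,.003),P(241,242,.003); d=L-Rr
print('holes',L,Rr,np.linalg.norm(d),(L+Rr)/2,'yaw',np.degrees(np.arctan2(-d[0],d[1])))
a,b=P(127,197,.052),P(182,347,.052);d=a-b;print('bar',a,b,np.linalg.norm(d),(a+b)/2,np.degrees(np.arctan2(d[1],d[0])))
R,p,o=pose(); print(R.round(3),p)
```

```text
studs [ 0.53937879 -0.0909295 ] [ 0.52166442 -0.2391137 ] 0.14923925235093763 mid [ 0.5305216 -0.1650216] ang of y -6.816951252808865
pads [[ 0.6118973  -0.09735373]
 [ 0.60029684 -0.2531917 ]
 [ 0.45708978 -0.08556245]
 [ 0.44541509 -0.24099051]] [ 0.52867475 -0.1692746 ]
stove yaw -4.2763741752427284
burner [ 0.52936786 -0.1640713 ]
holes [0.49530915 0.26481626] [0.53891529 0.12161282] 0.14969542520656354 [0.51711222 0.19321454] yaw 16.93574453593534
bar [0.58227354 0.21403544] [0.44869178 0.17660399] 0.13872707308284032 [0.51548266 0.19531972] 15.653604778428836
[[ 0.909 -0.416 -0.   ]
 [-0.416 -0.909 -0.001]
 [ 0.     0.001 -1.   ]] [0.28054653 0.61357831 0.25085263]
```

Units first: shifts go in cm and turns go in units of 10 degrees. So 0.388 m is 38.8, 0.35 m is 35, -10 degrees is -1.

Request:
{"method": "advance", "body": {"rows": [[5, 3.5, 0, -0.5, 0.088], [10, 7, 0, -1, 0.088], [15, 10.5, 0, -1.5, 0.088], [20, 14, 0, -2, 0.088], [25, 18, 0, -2.6, 0.088], [30, 22, 0, -3.1, 0.088], [35, 25.5, 0, -3.6, 0.088], [38.8, 28.4, 0, -4.12, 0.088]]}}

```text
clock: 1.15
tool_pos: [0.5161, 0.1921, 0.2516]
orientation: [-180.0, -0.0, 16.8]
force: [0.1, 0.2, 0.4]
opening: 0.0875
gripper_force: 0.0
```

Request:
{"method": "advance", "body": {"rows": [[0, 0, 0, 0, 0.088], [0, 0, 0, 0, 0.088]]}}

```text
clock: 1.4
tool_pos: [0.5154, 0.1941, 0.2514]
orientation: [-180.0, 0.0, 16.5]
force: [-0.2, 0.6, 0.6]
opening: 0.0877
gripper_force: 0.0
```

Scaled: 0.203 m is 20.3, 0.05 m is 5.

Request:
{"method": "advance", "body": {"rows": [[0, 0, 5, 0, 0.06], [0, 0, 10, 0, 0.06], [0, 0, 14, 0, 0.06], [0, 0, 17, 0, 0.06], [0, 0, 19, 0, 0.06], [0, 0, 20.3, 0, 0.06], [0, 0, 20.3, 0, 0.06]]}}

```text
clock: 2.28
tool_pos: [0.5148, 0.1947, 0.0479]
orientation: [180.0, 0.1, 16.7]
force: [-0.2, 1.0, 0.0]
opening: 0.0598
gripper_force: 0.0
```

Request:
{"method": "advance", "body": {"rows": [[0, 0, 0, 0, 0], [0, 0, 0, 0, 0], [0, 0, 0, 0, 0], [0, 0, 0, 0, 0], [0, 0, 0, 0, 0], [0, 0, 0, 0, 0]]}}

```text
clock: 3.02
tool_pos: [0.5155, 0.194, 0.0486]
orientation: [180.0, 0.0, 16.6]
force: [0.7, -0.9, 1.1]
opening: 0.0097
gripper_force: 30.0
```

Request:
{"method": "advance", "body": {"rows": [[0, 0, -1, 0, 0], [0, 0, -3, 0, 0], [0, 0, -6, 0, 0], [0, 0, -9, 0, 0], [0, 0, -12, 0, 0], [0, 0, -14.5, 0, 0], [0, 0, -15.5, 0, 0], [0, 0, -16, 0, 0]]}}

```text
clock: 4.03
tool_pos: [0.5148, 0.1941, 0.2082]
orientation: [-180.0, 0.1, 16.6]
force: [-0.9, -0.3, -7.5]
opening: 0.0093
gripper_force: 30.0
```

Run:
```python
from h import *
R,p,o=pose(); print(R.round(4),p,o['orientation'],o['force'],o['moment'])
d=np.array([.5305-.0012,-.165,.2085])-p; print(R.T@d)
```

```text
[[ 9.583e-01  2.859e-01 -1.100e-03]
 [ 2.859e-01 -9.583e-01 -1.000e-04]
 [-1.100e-03 -2.000e-04 -1.000e+00]] [0.51483092 0.19406423 0.20821989] [-1.79986640e+02  6.26170350e-02  1.66127556e+01] [-0.94556002 -0.30675069 -7.52436578] [-0.12139993 -0.01037715  0.00497152]
[-8.87922076e-02  3.48213191e-01 -2.64265026e-04]
```

Request:
{"method": "advance", "body": {"rows": [[-0.5, 2, 0, 0.2, 0], [-2, 7, 0, 0.5, 0], [-3.2, 12, 0, 0.9, 0], [-4.5, 17.5, 0, 1.2, 0], [-5.8, 23, 0, 1.6, 0], [-7.1, 28, 0, 1.9, 0], [-8.2, 32, 0, 2.2, 0], [-8.9, 34.6, 0, 2.34, 0]]}}

```text
clock: 5.03
tool_pos: [0.5277, -0.1652, 0.2071]
orientation: [180.0, 0.2, -7.0]
force: [-0.6, 0.7, -7.6]
opening: 0.0097
gripper_force: 30.0
```

Request:
{"method": "advance", "body": {"rows": [[0, 0, 0, 0, 0], [0, 0, 0, 0, 0]]}}

```text
clock: 5.28
tool_pos: [0.5283, -0.163, 0.2076]
orientation: [-180.0, 0.1, -6.8]
force: [-0.4, 0.2, -7.3]
opening: 0.0099
gripper_force: 30.0
```

Run:
```python
from h import *
w=snap('wrist','w2.png'); t=snap('top'); c=t['frame'][150:280,230:380,::-1]
s=snap('side','s2.png')
a=cv2.resize(c,None,fx=3,fy=3,interpolation=cv2.INTER_CUBIC)
b=cv2.resize(s['frame'][:,:,::-1],(346,260))
o=np.zeros((390,800,3),np.uint8);o[:,:450]=a;o[:260,452:798]=b
cv2.imwrite('pics/c2.png',cv2.convertScaleAbs(o,alpha=1.4,beta=15))
```

```text
(no output)
```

View pics/w2.png

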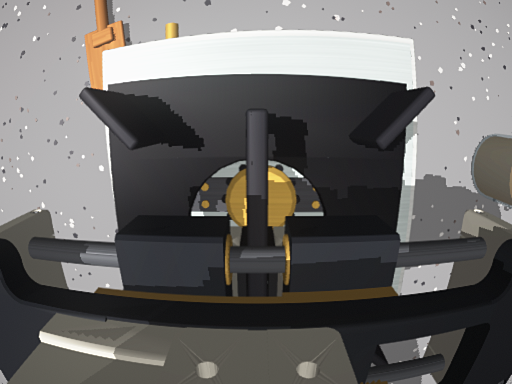

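View pics/c2.png

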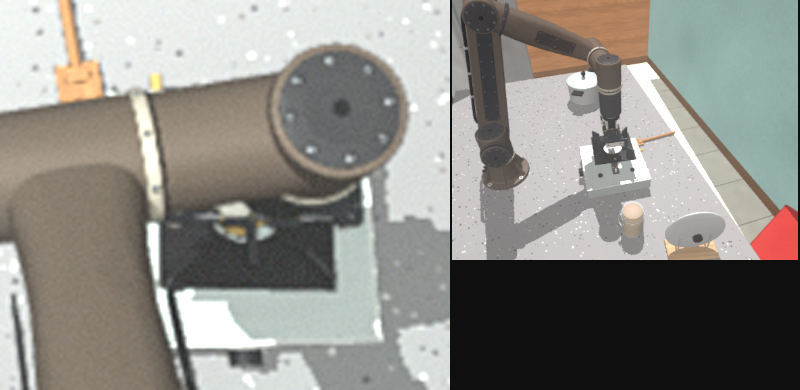

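Run:
```python
from h import *
s=load('wrist'); R,p=s['Rt'],s['pt']; print(p)
T=lambda u,v,z: R.T@(planept(s,u,v,z)-p)
zt=p[2]-.0426
c=cv2.resize(s['frame'][60:240,90:430,::-1],None,fx=2.35,fy=2.35,interpolation=cv2.INTER_CUBIC)
cv2.imwrite('pics/c3.png',cv2.convertScaleAbs(c,alpha=1.8,beta=25))
for q in [(115,77),(200,76),(256,75),(320,77),(400,82)]: print('front',T(*q,zt).round(4), depthpt(s,q[0],q[1]+3)[2].round(4))
print('opening',T(191,210,zt),T(326,210,zt)); print('burner',T(227,197,.104),T(296,197,.104))
```

```text
[ 0.52834656 -0.16296306  0.20759906]
front [ 0.0988 -0.0883  0.0424] 0.0785
front [ 0.0944 -0.0326  0.0424] 0.1657
front [0.0942 0.0004 0.0424] 0.164
front [0.0941 0.0382 0.0424] 0.165
front [0.0957 0.0912 0.0424] 0.1656
opening [ 0.01232523 -0.04045643  0.04258095] [0.01232638 0.04453518 0.04257262]
burner [ 0.00512829 -0.02364055  0.10359195] [0.00514203 0.03342213 0.10358633]
```

View pics/c3.png

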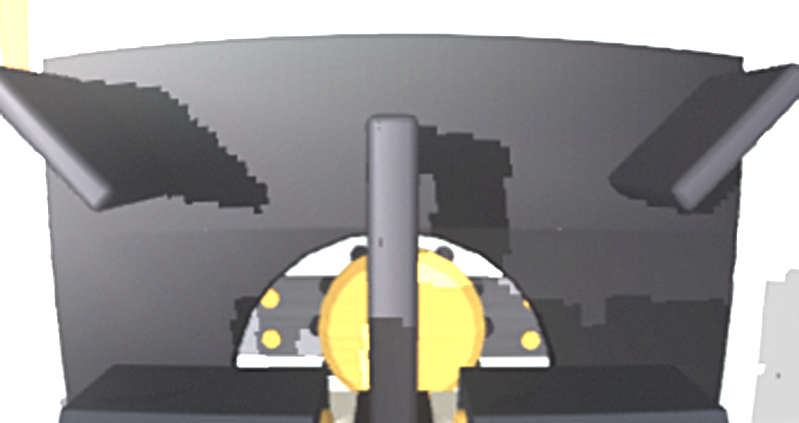

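Wrist crop: bar centred at x≈392 and plate front edge at y≈36. The opening arc runs through (237,362), (285,275), (455,243), (510,275) and (550,362). The burner rim runs through (321,325), (335,375), (445,255) and (485,325). Carrier bolts are at (269,298), (270,339) and (530,340). I'll fit circles to these.

Create fit.py:
```python
from h import *
from scipy.optimize import least_squares
s=load('wrist'); R,p=s['Rt'],s['pt']
T=lambda u,v,z: (R.T@(planept(s,90+(u+.5)/2.35-.5,60+(v+.5)/2.35-.5,z)-p))[:2]
def circ(q,z,r):
    P=np.array([T(*a,z) for a in q])
    f=least_squares(lambda c:np.hypot(*(P-c[:2]).T)-c[2],[0,0,r]); g=least_squares(lambda c:np.hypot(*(P-c).T)-r,[0,0])
    print('free',f.x.round(4),'fixed r',g.x.round(4),'rms',np.sqrt(np.mean(g.fun**2)).round(5))
zt=p[2]-.0426
circ([(237,362),(285,275),(330,245),(455,243),(510,275),(550,362)],zt,.044)
circ([(321,325),(327,290),(350,258),(335,375),(445,255),(470,275),(485,325),(475,365)],.104,.03)
b=[T(269,298,.082),T(270,339,.082),T(530,340,.082)]; print('bolts',b, (b[1]+b[2])/2)
print('bar y',[T(u,118,p[2]+.0034) for u in (368,417)],'sides',T(45,70,zt),T(65,400,zt),T(742,70,zt),T(722,400,zt))
```

```bash
python3 fit.py
```

```text
free [0.0017 0.0015 0.0429] fixed r [0.0003 0.0015] rms 0.0006
free [0.0037 0.0044 0.0295] fixed r [0.0034 0.0044] rms 0.00067
bolts [array([ 0.00923717, -0.04642774]), array([-0.00709469, -0.04674558]), array([-0.00749636,  0.05461083])] [-0.00729552  0.00393262]
bar y [array([ 0.07135388, -0.00365247]), array([0.07135746, 0.00533949])] sides [ 0.09114359 -0.09284878] [-0.00248839 -0.09449049] [0.09130177 0.09522427] [-0.0024849   0.09698543]
```

Request:
{"method": "advance", "body": {"rows": [[0.1, 0.1, 2, 0, 0], [0.15, 0.2, 3.5, 0, 0], [0.15, 0.22, 4.7, 0, 0], [0.15, 0.22, 5.3, 0, 0], [0.15, 0.22, 5.6, 0, 0], [0.15, 0.22, 5.6, 0, 0]]}}

```text
clock: 6.18
tool_pos: [0.5306, -0.1651, 0.1527]
orientation: [180.0, -0.0, -6.8]
force: [-0.4, -0.0, -6.5]
opening: 0.0097
gripper_force: 30.0
```

Run:
```python
from h import *
s=snap('wrist')
c=cv2.resize(s['frame'][60:240,90:430,::-1],None,fx=2.35,fy=2.35,interpolation=cv2.INTER_CUBIC)
cv2.imwrite('pics/c4.png',cv2.convertScaleAbs(c,alpha=1.8,beta=25))
```

```text
(no output)
```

View pics/c4.png

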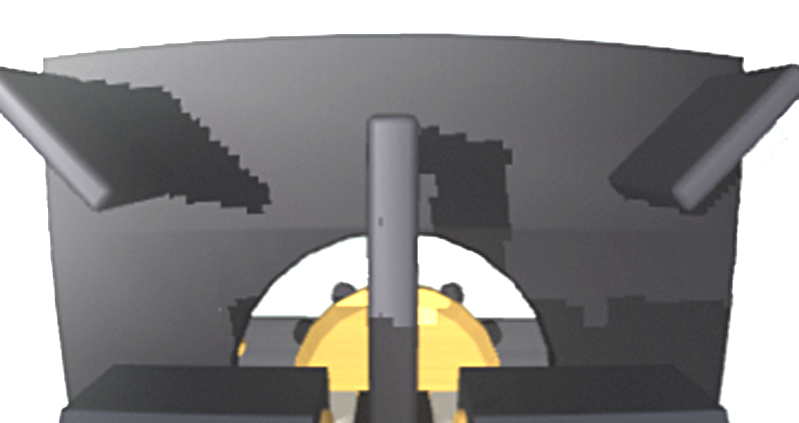

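The burner rim is now almost level with the plate. At row 362 the opening spans 237–550 and the burner 295–499, so the two are nearly concentric.

```bash
sed -i '/^circ/d;/^b=/d;/^print/d' fit.py
```

Add to fit.py:
```python
print(p)
circ([(237,362),(247,330),(285,275),(330,245),(455,243),(510,275),(540,325),(550,362)],zt,.044)
circ([(295,360),(307,325),(330,300),(357,287),(440,287),(470,305),(488,327),(499,360)],.104,.03)
```

```bash
python3 fit.py
```

```text
[ 0.5305788  -0.16512591  0.152674  ]
free [0.0018 0.0015 0.0428] fixed r [0.0001 0.0015] rms 0.00063
free [0.0026 0.0021 0.0289] fixed r [0.001  0.0021] rms 0.0005
```

Scaled: 0.0008 m is 0.08, 0.0006 m is 0.06.

Request:
{"method": "advance", "body": {"rows": [[0.08, 0.06, 0.2, 0, 0], [0.08, 0.06, 0.4, 0, 0], [0.08, 0.06, 0.6, 0, 0], [0.08, 0.06, 0.7, 0, 0], [0.08, 0.06, 0.8, 0, 0], [0.08, 0.06, 0.8, 0, 0]]}}

```text
clock: 6.98
tool_pos: [0.531, -0.1658, 0.1444]
orientation: [-180.0, 0.0, -6.8]
force: [-0.5, -0.1, -6.9]
opening: 0.01
gripper_force: 30.0
```

Scaled: 0.006 m is 0.6, 0.005 m is 0.5.

Request:
{"method": "advance", "body": {"rows": [[0, 0, 0.1, 0, 0], [0, 0, 0.2, 0, 0], [0, 0, 0.3, 0, 0], [0, 0, 0.4, 0, 0], [0, 0, 0.5, 0, 0], [0, 0, 0.6, 0, 0], [0, 0, 0.6, 0, 0]]}}

```text
clock: 7.85
tool_pos: [0.5311, -0.1658, 0.1385]
orientation: [180.0, 0.0, -6.8]
force: [-0.1, 0.1, -7.4]
opening: 0.0098
gripper_force: 30.0
```

Underside at ≈90 mm, 8 mm below the stud tops, with no contact force. The studs are in the holes, so I'll lower it onto the pads.

Scaled: 0.0053 m is 0.53, 0.0047 m is 0.47.

Request:
{"method": "advance", "body": {"rows": [[0, 0, 0.1, 0, 0], [0, 0, 0.2, 0, 0], [0, 0, 0.3, 0, 0], [0, 0, 0.4, 0, 0], [0, 0, 0.47, 0, 0], [0, 0, 0.53, 0, 0], [0, 0, 0.53, 0, 0]]}}

```text
clock: 8.72
tool_pos: [0.5311, -0.1658, 0.1332]
orientation: [180.0, 0.0, -6.8]
force: [-0.6, -0.7, -7.3]
opening: 0.0096
gripper_force: 30.0
```

Request:
{"method": "advance", "body": {"rows": [[0, 0, 0.05, 0, 0], [0, 0, 0.1, 0, 0], [0, 0, 0.1, 0, 0], [0, 0, 0.1, 0, 0]]}}

```text
clock: 9.22
tool_pos: [0.5311, -0.1658, 0.1326]
orientation: [180.0, -0.0, -6.8]
force: [-3.6, 1.2, -0.4]
opening: 0.0096
gripper_force: 30.0
```

Contact came at the seated height (underside 84.0 mm) and the weight is off the arm. Opening the fingers and checking.

Scaled: 0.0004 m is 0.04.

Request:
{"method": "advance", "body": {"rows": [[0, 0, 0.04, 0, 0], [0, 0, 0.04, 0, 0.015], [0, 0, 0.04, 0, 0.03], [0, 0, 0.04, 0, 0.05], [0, 0, 0.04, 0, 0.05], [0, 0, 0.04, 0, 0.05]]}}

```text
clock: 9.98
tool_pos: [0.5312, -0.1658, 0.1318]
orientation: [180.0, -0.0, -6.8]
force: [0.3, 0.3, -0.3]
opening: 0.048
gripper_force: 0.0
```

Request:
{"method": "advance", "body": {"rows": [[0, 0, -1, 0, 0.05], [0, 0, -3, 0, 0.05], [0, 0, -6, 0, 0.05], [0, 0, -10, 0, 0.05], [-5, 0, -13, 0, 0.05], [-10, 0, -15, 0, 0.05], [-14, 0, -16, 0, 0.05], [-16, 0, -16, 0, 0.05]]}}

```text
clock: 10.98
tool_pos: [0.3708, -0.1469, 0.2938]
orientation: [-180.0, -0.2, -6.8]
force: [-0.3, 0.9, -0.3]
opening: 0.0495
gripper_force: 0.0
```

Request:
{"method": "advance", "body": {"rows": [[0, 0, 0, 0, 0.05], [0, 0, 0, 0, 0.05]]}}

```text
clock: 11.22
tool_pos: [0.3728, -0.147, 0.2924]
orientation: [-180.0, -0.1, -6.8]
force: [0.5, -0.7, 0.2]
opening: 0.0499
gripper_force: 0.0
```

Run:
```python
from h import *
w=snap('wrist'); s=snap('side')
a=cv2.resize(w['frame'][20:240,100:412,::-1],None,fx=2.5,fy=2.5,interpolation=cv2.INTER_CUBIC)
cv2.imwrite('pics/end.png',cv2.convertScaleAbs(a,alpha=1.7,beta=15))
# flatness: fit plane to plate points from depth
A,c=cam(w); P=[]
for v in range(10,230,2):
    for u in range(60,450,2):
        if w['z_map'][v,u]>0:
            q=depthpt(w,u,v)
            if abs(q[0]-.531)<.11 and abs(q[1]+.166)<.11 and .084<q[2]<.100 and w['frame'][v,u].max()<90: P.append(q)
P=np.array(P)
for _ in range(3):
    k=np.linalg.lstsq(np.c_[P[:,:2]-[.531,-.166],np.ones(len(P))],P[:,2],rcond=None)[0]; r=P[:,2]-np.c_[P[:,:2]-[.531,-.166],np.ones(len(P))]@k; P=P[abs(r)<.003]
print(len(P),k,r.std())
```

```text
3265 [-0.00125958 -0.0010297   0.09023762] 0.0007913414093747844
```

View pics/end.png

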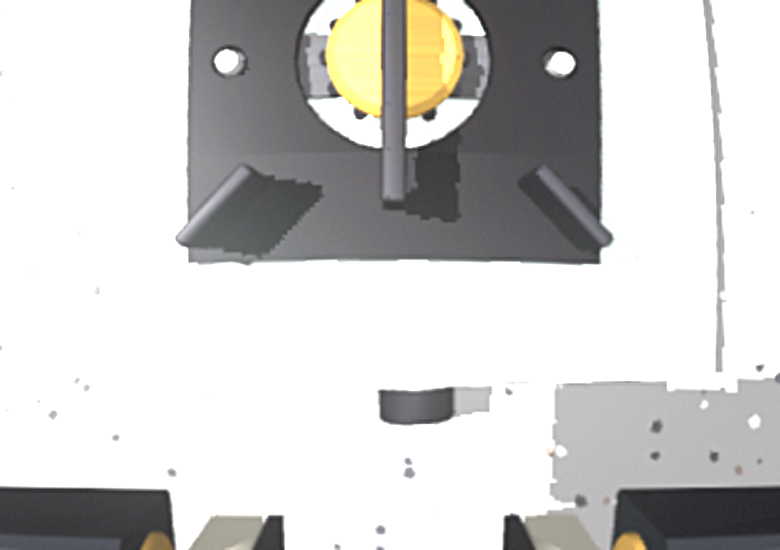

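The plate lies flat: its top measures 90.2 mm against the expected 90, with about 0.1° of tilt. Both bright studs show in the holes at (229,61) and (560,62), and the gripper is clear. Handing in.

```bash
python3 -c "
from plant import ctrl, cams, ticket, get_obs
print(ticket.close_job())"
```

```text
the job is handed in; nothing more can be done
None
```

The pan support lies flat on the four pads with both studs through its holes, the gripper is clear of it, and I handed the job in after about 11 s of robot time; the judging result was not shown.

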